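# Pulse the bar ice crusher by its bayonet lid

## Robot

A 6-joint arm with a two-finger parallel gripper is mounted at the origin on the work surface. World frame = base frame: x ahead of the robot, y to its left, z up, the work surface at z = 0. Lengths are in m, angles in rad, forces in N, time in s.
With the tool pointing down it reaches from about 0.325 to 0.775 m from the base axis. Payload 9.3 kg.
Tool frame: the origin (TCP) lies between the finger pads; the fingertips stand 17 mm ahead of it and the grasp point (between the pads) lies 2 mm behind it (ctrl.tcp_to_tips is the distance from the TCP to the fingertips, in m); x points along the fingers, y is the direction in which the jaws open and shut, and the axes are right-handed (so a half turn about x gives the same grasp; the last joint's range is limited). The gripper opens to 85 mm and grips with 20 to 120 N. Pads are 22 mm wide; open, the fingers measure 114 mm over their backs; the gripper's body (76 mm by 85 mm) begins 54 mm behind the grasp point. The pads swing forward as they close: fully open they stand 13 mm farther back than shut.
Start: joints at [-1.26, 0.259, 0.021, 1.334, 0, 1.418], TCP at [0.246, -0.492, 0.225] pointing down, gripper open.
Joint ranges: [-3.04, 3.04], [-0.91, 1.82], [-1.04, 1.36], [-1.92, 1.95], [-1.52, 1.45], [-3.14, 3.14]. Speed limits (rad/s): [2.22, 2.22, 2.79, 3.14, 3.14, 3.14].

## Interface

Orientations are given as [roll, pitch, yaw] about the fixed x, y, z axes, in that order (R = Rz(yaw) Ry(pitch) Rx(roll)).
In Python, from bench import ctrl, cams, nets gives the robot as it stands. The module is installed in compiled form; this text tells all that it offers.
- The arm moves only by the tool carry_out, never from a script. Its argument "targets" is a list of rows, each a list of 3 entries, a list of its own where there are three numbers: the shift along the tool's x, y, z in m, then the turn, a rotation vector about the tool's x, y, z in degrees, then the gripper's target within -1 to 1 (fully open at 1, half-way at 0, shut at -1). In form: [[[x, y, z], [wx, wy, wz], fingers], ...]. A call has 1 to 5 rows; each row is the pose to reach, as a shift and turn from the pose measured when the call began, along the tool's axes at that moment; what a row does not reach only later rows make up. A row lasts 1/12 s, in which the tool goes at most 41.7 mm and 7.16 degrees, less where a joint would pass 70% of its speed; a pose out of reach is approached as far as the arm can. A call with a gripper value outside its range is refused whole. The fingers move at their own pace and stop on an object; the grip force is fixed at half the most. Time passes only in rows, so rows that repeat a pose let the fingers close. It gives the time, the measured TCP pose, the force and the opening at its end, in the units of the state.
- ctrl.observe(): the state, without advancing time (a new reading comes with each control period).
- cams.get_image(name): name is "side" or "top" or "wrist"; returns the picture (420x560x3 uint8, red, green, blue); there is no depth.
- cams.camera_model(name): a dict with "vertical_fov" (degrees; the focal length in pixels is half the picture's height over the tangent of half this angle, whatever the lens; pixels are square), "cx", "cy" (the principal point, pixels), "T" (4x4, takes a point from camera to world coordinates). Camera axes: x right, y down, z forward; pixel columns grow to the right and rows downward; lengths in m; the calibration is good to about 2 mm. A picture is of the moment at which its call begins: read the wrist's pose just before it. camera_model takes no time and is no camera call; for the wrist camera it gives the pose at the moment of the call.
- ctrl.hand_in(): hands the job in, once; it reports no verdict.
Trained networks look in the newest picture that a camera, given by its name, has taken for a name from the list of things; names that differ only in an ending like _2 or _b are one class to them, and where a whole thing is asked for, a point or a joint stands for the part that bears it (a point fixed in the world has none). Each returns a list of dicts, best first, with "score" (0 to 1); they miss things now and then, are a little off and sometimes report something else, mostly with a low value. They report only what shows in the picture. A call takes as long as a camera call. They do not tell look-alikes from the thing itself.
- nets.search_frame(camera, query): "xy" ([column, row] in pixels, amid what is visible of it).
- nets.place_of(camera, query): "xy" ([column, row] in pixels: a listed point, or the origin of a listed thing).
The state is a dict: "time_s": time; "qpos": joint angles; "joint_vel": joint speeds; "joint_torque": joint torques, N m; "ee_pos": TCP position; "tcp_rot": TCP orientation; "wrist_force": force on the tool from outside, world axes, zero at the start; "wrist_torque": the same for the moment, N m; "opening": finger opening in m.
Only numpy, scipy, OpenCV 4.12 (cv2) and the standard library are available. Lean on these libraries where they do the work, as an engineer would, in place of code of your own. Each camera call takes 0.05 s, during which the arm holds its last target. There are 200 camera calls.

## Task

Turn the ice crusher's speed dial fully anticlockwise to its end stop. Then fit the crusher's lid (the one with the bar grip and two lugs) into the collar and twist it clockwise half way to the lock, so that the bar grip lies straight front to back on the machine, without letting it run on to the lock at the end of the turn. Finish while still gripping the lid and holding it there against its return spring, and leave the other things on the bar where they stand.

Things in the scene. Friction and masses are not known exactly. Their poses are not given: they have to be found in the camera images.
- crusher: Low steel ice crusher fixed to the bar, 260 mm (its x) by 180 mm, deck 85 mm up. Origin: centre of its underside. Its x axis runs front to back; the front faces -x. On the deck: the dial, 85 mm towards -x, and a grey round collar, 50 mm towards +x. Three black marks on the deck at the collar's front: short = lid goes in, long (machine's centre line) = half way, short = locked.
- socket (a point): Centre of the collar's mouth, at its top, 25 mm above the deck. Collar 104 mm across; opening 67 mm across with two opposite gaps, 18 mm wide, 84 mm across, for the lid's lugs. The line through the gaps points 0.6 rad anticlockwise (from above) of the crusher's x axis. The lip is 8 mm thick; turned lugs slide under it with 3 mm play and hold the lid down. Axes as the crusher's.
- twist (a joint): Turn of the ring inside the collar, rad, growing clockwise from above: 0 = lugs go in or out, 0.6 = half way, 1.2 = end, locked. Its two slots under the gaps, 16 mm wide, take the lugs when the lid is fully down and turn with them (0.06 rad play either way). A spring turns it back to 0 when let go: about 0.05 N m at 0, 0.12 half way, 0.19 at the end.
- dial (a joint): Turn of the speed dial, rad, growing clockwise seen from above; 0 = the anticlockwise end stop, 2.4 = the clockwise one. It stays where it is left (friction 0.03 N m).
- dial_grip (a point): Point on the upright axis of the speed dial, 37 mm above the deck, where to grip. The dial is a black bar grip 42 mm long, 14 mm wide, its top 7 mm above this point, on a disc 44 mm across whose top is 14 mm above the deck. The point turns with the dial: its x axis runs along the bar and is the crusher's x axis when the dial is at 0.
- lid: The crusher's lid, loose, upright, 56 mm high, 0.2 kg. Origin: centre of underside. Steel spigot 62 mm across, 18 mm high, two lugs at its foot (along +x and -x, to 38.5 mm from the axis, 12 wide, 7 high); steel disc 92 mm across at 18 to 26 mm; black bar grip along x, 62 long, 14 wide, at 26 to 56 mm. A half turn makes no difference. Fully down its origin is 18 mm below socket.
- bucket_lid: Bystander: a plain flat ice-bucket lid, steel, 90 mm across, 10 mm thick, with a small round black knob 24 mm across and 22 mm high; no lugs. Origin: centre of its underside.
- pint_a: Bystander: pint glass, 150 mm high, 86 mm across. Origin: centre of its underside.
- pint_b: Bystander: another pint glass alike.
- jigger: Bystander: steel spirit measure, waisted, 80 mm high, 44 mm across. Origin: centre of its underside.
- coasters: Bystander: stack of round card coasters, 93 mm across, 20 mm high. Origin: centre of its underside.
- shaker: Bystander: steel cocktail shaker, 197 mm high, 88 mm across. Origin: centre of its underside.
Mind the look-alikes: they are no part of the job. Leave any green or purple look-alike of the lid alone.

How it is judged:
On the way, in this order (a step that is already met when the one before it is completed fails the run):
1. the speed dial is at its anticlockwise end stop (value of joint dial below 0.08 rad), for 0.2 s.
2. the lid is fully down in the collar (horizontal distance between lid and socket below 0.005 m and z of lid in the frame of crusher between 0.088 and 0.0965 m and angle between lid's own z axis and vertical below 0.08 rad), for 0.1 s.
At the end, for the whole second after the job is handed in: Dial within 0.1 rad of its anticlockwise stop; lid fully down in the collar (4.5 mm in height, 5 mm off centre, 0.08 rad tilt), its bar within 0.18 rad of the crusher's x axis, the ring at 0.36 to 0.84 rad and still, the fingers gripping the lid (over 2 N) (all of step 2 and angle between the x axis of lid and the x axis of crusher, either way round below 0.18 rad and value of joint twist between 0.36 and 0.84 rad and velocity of joint twist between -0.1 and 0.1 rad/s and contact force between the fingers and lid above 2 N and value of joint dial below 0.1 rad); the arm keeps its last pose, push and grip.
It fails at once if the lid is turned on towards the lock (ring past 0.95 rad) (value of joint twist above 0.95 rad).
It fails at once if a bystander is shifted by more than 40 mm (distance of any of bucket_lid, pint_a, pint_b, jigger, coasters, shaker from where it was at the start of the episode above 0.04 m).
It fails at once if a bystander is tipped over (angle between any of bucket_lid, pint_a, pint_b, jigger, coasters, shaker's own z axis and vertical above 0.6 rad).
It also fails if it takes over 56 s, if anything falls off the work surface, if the arm or the gripper's body presses on something with over 40 N, if the wrist force passes 120 N, or if a joint passes its speed limit or range.

## Working session

There is one attempt and no reset: what is moved stays moved. The work goes in short steps, Python scripts to look and compute and a tool call to move; the robot and the scene stay as the last step left them, time stands still between calls to the robot, and variables do not carry over. Pictures are saved under pics/ and viewed, about 8 in all and at most 12, crops included, and the job is handed in when it is done.

Besides the shell and the picture viewer there is one more tool, called after ">>>" as name(argument=value, ...) on one line, values as JSON. carry_out: Moves the arm, as the interface text tells. Its arguments: {"type":"object","properties":{"targets":{"type":"array"}},"required":["targets"]}

```bash
mkdir -p pics
cat > h.py <<'E'
import numpy as np, cv2
from scipy.spatial.transform import Rotation as Rn
from bench import ctrl, cams, nets
def K(name):
    m=cams.camera_model(name); f=210/np.tan(np.radians(m["vertical_fov"])/2); return f,m["cx"],m["cy"],np.array(m["T"])
def ray(name,xy,z):
    f,cx,cy,T=K(name); d=T[:3,:3]@np.array([(xy[0]-cx)/f,(xy[1]-cy)/f,1]); o=T[:3,3]; return o+d*(z-o[2])/d[2]
def proj(name,p):
    f,cx,cy,T=K(name); q=T[:3,:3].T@(np.array(p)-T[:3,3]); return np.array([cx+f*q[0]/q[2],cy+f*q[1]/q[2]])
def pic(name,fn=None):
    im=cams.get_image(name)
    if fn: cv2.imwrite('pics/'+fn,im[:,:,::-1])
    return im
E
python3 - <<'E'
from h import *
print(ctrl.observe())
for c in ("top","side"):
    im=pic(c,c+'0.png'); print(c,cams.camera_model(c))
    for n in ("crusher","socket","dial_grip","lid","bucket_lid"):
        print(n,[(np.round(r["xy"],1).tolist(),round(r["score"],2)) for r in nets.place_of(c,n)][:5])
a=cv2.imread('pics/top0.png');b=cv2.imread('pics/side0.png')
cv2.imwrite('pics/both.png',np.vstack([a,b])[:, :] if 0 else a)
E
```

```text
{'time_s': 0.0, 'qpos': array([-1.25959671e+00,  2.59190951e-01,  2.07780526e-02,  1.33371791e+00,
        1.46810884e-05,  1.41821246e+00]), 'joint_vel': array([ 5.45978175e-04, -1.37255314e-03, -3.31518543e-04, -4.79463704e-04,
        4.84678626e-05, -1.82236480e-04]), 'joint_torque': array([-1.77581915e-03, -5.55646348e+01,  3.44521523e+01,  1.36686210e-02,
       -1.51783729e-04,  1.65032685e-05]), 'ee_pos': array([ 0.24595296, -0.49162066,  0.22447327]), 'tcp_rot': array([-1.73438111,  1.56946177,  1.87099502]), 'wrist_force': array([-0.37821611,  0.26571369, -0.31140589]), 'wrist_torque': array([-0.03933513, -0.01780186,  0.02621753]), 'opening': 0.08563459133550554}
top {'vertical_fov': 50.41268874590234, 'cx': 281.04528886447787, 'cy': 207.6401023671466, 'T': array([[ 0.01321046, -0.99197196,  0.12576608,  0.31442524],
       [-0.99979532, -0.01503151, -0.01354164, -0.10393375],
       [ 0.01532339, -0.12556145, -0.9919675 ,  1.54816431],
       [ 0.        ,  0.        ,  0.        ,  1.        ]])}
crusher [([254.8, 197.2], 0.84)]
socket [([247.5, 174.2], 0.57)]
dial_grip [([253.1, 214.3], 0.5)]
lid [([323.1, 288.5], 0.9), ([354.0, 255.8], 0.86), ([399.9, 255.0], 0.74), ([339.9, 218.6], 0.66)]
bucket_lid [([161.1, 225.5], 0.78), ([301.1, 255.7], 0.66)]
side {'vertical_fov': 56.4704321951015, 'cx': 273.4889370657271, 'cy': 215.8925379048968, 'T': array([[-0.96560855, -0.18336834,  0.18432631,  0.30138484],
       [-0.25994862,  0.69500041, -0.67037389,  0.63219034],
       [-0.00518152, -0.69523412, -0.71876468,  0.89742798],
       [ 0.        ,  0.        ,  0.        ,  1.        ]])}
crusher [([250.7, 257.8], 0.67)]
socket [([226.7, 232.5], 0.86)]
dial_grip [([278.5, 230.0], 0.51)]
lid [([343.9, 160.6], 0.84), ([341.8, 189.1], 0.66), ([294.8, 195.1], 0.64), ([371.6, 218.1], 0.48)]
bucket_lid [([246.2, 371.7], 0.84)]
```

View pics/top0.png

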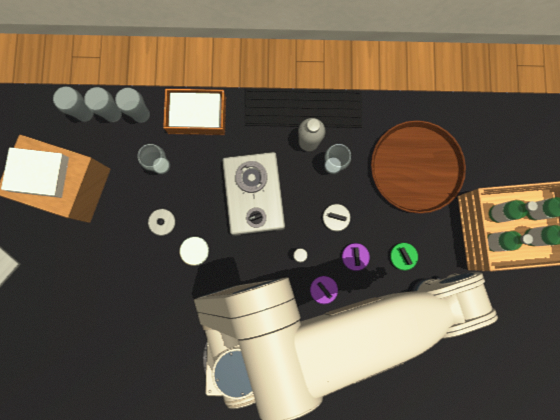

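View pics/side0.png

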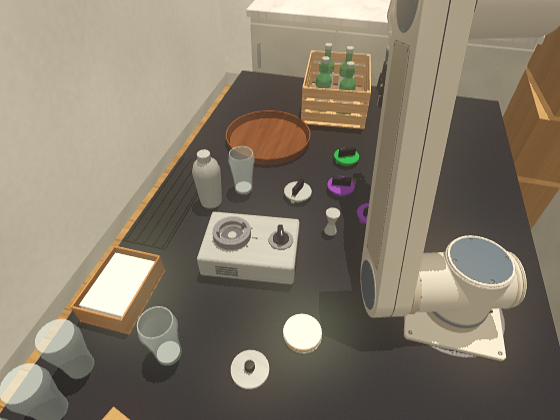

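Top view: steel lid with bar grip at (338,217). Things it could be taken for are purple (355,257), purple (323,290), green (404,256) and the bucket lid with round knob (161,222). By its description I choose (338,217). The crusher is at (254,193), its dial at (256,217) and its collar at (251,177).

Run:
```python
from h import *
a=cv2.imread('pics/top0.png'); b=cv2.imread('pics/side0.png')
A=cv2.resize(a[140:245,210:370],(800,525),interpolation=cv2.INTER_CUBIC)
cv2.imwrite('pics/crop1.png',A)
print('crusher',ray('top',(254.8,197.2),0),ray('side',(250.7,257.8),0))
print('socket',ray('top',(247.5,174.2),.11),ray('side',(226.7,232.5),.11))
print('dial',ray('top',(253.1,214.3),.122),ray('side',(278.5,230),.122))
print('lid',ray('top',(339.9,218.6),0),ray('side',(294.8,195.1),0))
for n,c,z in(('jig',(300,255),.0),('shk',(312,135),0.),('pintb',(333,166),0)): print(n,ray('top',c,z))
print(K('wrist'))
```

```text
crusher [ 0.5461998  -0.03258036  0.        ] [ 0.55143719 -0.02506538  0.        ]
socket [ 0.60554189 -0.01218131  0.11      ] [ 0.60898386 -0.00999346  0.11      ]
dial [ 0.47231058 -0.03388945  0.122     ] [ 0.47372818 -0.04392355  0.122     ]
lid [ 0.47522389 -0.33124406  0.        ] [ 4.87500548e-01 -3.17088435e-01 -1.11022302e-16]
jig [ 0.34682615 -0.19271756  0.        ]
shk [ 0.77417606 -0.23229502  0.        ]
pintb [ 0.66234136 -0.30735837  0.        ]
(np.float64(325.1496955384015), 275.61782967301525, 205.596784560977, array([[ 4.47782106e-01, -8.51897441e-01, -2.71591486e-01,
         3.15296187e-01],
       [-8.94142699e-01, -4.26579514e-01, -1.36157084e-01,
        -4.57092512e-01],
       [ 1.36506942e-04,  3.03810250e-01, -9.52732551e-01,
         3.73009259e-01],
       [ 0.00000000e+00,  0.00000000e+00,  0.00000000e+00,
         1.00000000e+00]]))
```

View pics/crop1.png

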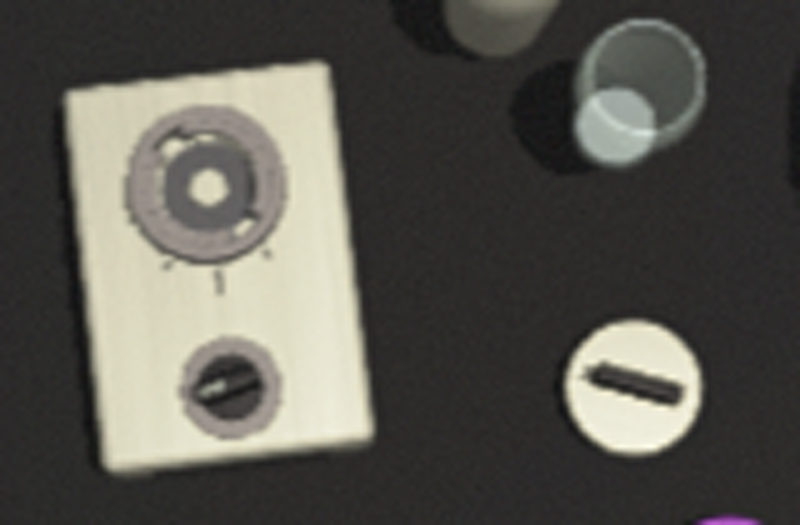

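Crop: the chosen lid at (338,217) has a steel disc and a black bar grip, so the choice is confirmed. The dial bar lies roughly across the machine, at a dial angle of about 1.4.

```bash
cat >> h.py <<'E'
def down(a):
    c,s=np.cos(a),np.sin(a); return np.array([[0,c,s],[0,s,-c],[-1,0,0]])
def pose():
    o=ctrl.observe(); return np.array(o["ee_pos"]),Rn.from_euler('xyz',o["tcp_rot"]).as_matrix(),o
def plan(p,a):
    """shift (tool axes), rotvec deg for world target p, tool-y heading a"""
    p0,R0,o=pose(); R=down(a)
    sh=R0.T@(np.array(p)-p0); rv=Rn.from_matrix(R0.T@R).as_rotvec(degrees=True)
    print('at',p0.round(4),'a',round(np.arctan2(R0[1,1],R0[0,1]),3),'q',o['qpos'].round(2),'F',o['wrist_force'].round(1),'T',o['wrist_torque'].round(2),'open',round(o['opening'],4),'t',round(o['time_s'],2))
    print('shift',sh.round(4).tolist(),'turn',rv.round(2).tolist())
E
python3 - <<'E'
from h import *
P=lambda x,y,z: ray('top',(x/5+210,y/5+140),z)
c=[P(65,90,.085),P(328,62,.085),P(372,440,.085),P(105,472,.085)]
for q in c: print(q.round(4))
cen=np.mean(c,0); print('cen',cen)
for i,j in((3,0),(2,1)): v=c[j]-c[i]; print(np.linalg.norm(v),np.arctan2(v[1],v[0]))
for i,j in((1,0),(2,3)): v=c[j]-c[i]; print(np.linalg.norm(v),np.arctan2(v[1],v[0])-np.pi/2)
s=P(206,183,.11);print('sock',s,'dialdisc',P(231,388,.099))
b=P(200,397,.129)-P(262,380,.129);print('bar',np.arctan2(b[1],b[0]))
print('lid',P(633,387,.026)); b=P(590,373,.056)-P(683,396,.056); print('lidbar',np.arctan2(b[1],b[0]))
plan([.42,-.03,.30],.27)
E
```

```text
[0.6644 0.0726 0.085 ]
[ 0.6866 -0.1032  0.085 ]
[ 0.4326 -0.1358  0.085 ]
[0.4091 0.0389 0.085 ]
cen [ 0.54819555 -0.0318925   0.085     ]
0.25753475490483996 0.13124356789255714
0.2560782200629963 0.127952894874513
0.17710436114489445 0.12568206311273444
0.17625958858536486 0.13392688409496056
sock [ 0.59774264 -0.02446597  0.11      ] dialdisc [ 0.4641782  -0.04309204  0.099     ]
bar 1.8550884738343867
lid [ 0.47650008 -0.31607685  0.026     ]
lidbar 1.3414002267929164
at [ 0.246  -0.4919  0.2251] a -1.107 q [-1.26  0.26  0.02  1.33  0.    1.42] F [-0.1  0.1 -0.7] T [-0.   -0.01  0.02] open 0.0853 t 0.6
shift [-0.0749, -0.3353, -0.3622] turn [-78.9, -0.0, -0.0]
```

>>> carry_out(targets=[[[-0.055, -0.335, -0.362], [-78.9, 0, 0], 1], [[-0.055, -0.335, -0.362], [-78.9, 0, 0], 1], [[-0.055, -0.335, -0.362], [-78.9, 0, 0], 1], [[-0.055, -0.335, -0.362], [-78.9, 0, 0], 1], [[-0.055, -0.335, -0.362], [-78.9, 0, 0], 1]])

```text
time_s: 1.02
ee_pos: [0.3192, -0.2964, 0.2484]
tcp_rot: [1.47, 1.57, -0.578]
wrist_force: [1.5, -0.0, -1.2]
opening: 0.0854
```

Run:
```python
from h import *
plan([.43,-.045,.27],.284)
```

```text
at [ 0.3192 -0.2964  0.2484] a -0.477 q [-0.94  0.06 -0.17  1.35  0.    1.11] F [ 1.5 -0.  -1.2] T [ 0.01 -0.03  0.  ] open 0.0854 t 1.02
shift [-0.0216, -0.0168, -0.2742] turn [-43.58, 0.01, -0.02]
```

>>> carry_out(targets=[[[-0.022, -0.017, -0.274], [-43.6, 0, 0], 1], [[-0.022, -0.017, -0.274], [-43.6, 0, 0], 1], [[-0.022, -0.017, -0.274], [-43.6, 0, 0], 1], [[-0.022, -0.017, -0.274], [-43.6, 0, 0], 1], [[-0.022, -0.017, -0.274], [-43.6, 0, 0], 1]])

```text
time_s: 1.43
ee_pos: [0.4025, -0.1059, 0.2654]
tcp_rot: [0.916, 1.57, -0.506]
wrist_force: [1.4, -2.7, 0.8]
opening: 0.0854
```

>>> carry_out(targets=[[[0, 0, -0.08], [-7, 0, 0], 1], [[0, 0, -0.08], [-7, 0, 0], 1], [[0, 0, -0.08], [-7, 0, 0], 1]])

```text
time_s: 1.68
ee_pos: [0.3892, -0.0211, 0.2659]
tcp_rot: [1.835, 1.569, 0.542]
wrist_force: [-0.1, -0.4, 0.1]
opening: 0.0852
```

Run:
```python
from h import *
plan([.464,-.043,.20],.284)
pic('wrist','w1.png')
for n in ("dial_grip","socket","crusher"):
    print(n,[(np.round(r["xy"],1).tolist(),round(r["score"],2)) for r in nets.place_of('wrist',n)][:3])
print('exp dial',proj('wrist',[.4639,-.0429,.122]),'sock',proj('wrist',[.5978,-.0254,.11]))
```

```text
at [ 0.3892 -0.0211  0.2659] a 0.278 q [-0.27 -0.03 -0.21  1.39  0.    1.02] F [-0.1 -0.4  0.1] T [-0.02  0.01  0.05] open 0.0852 t 1.68
shift [0.066, 0.0658, 0.0416] turn [-0.34, -0.03, -0.1]
dial_grip [([346.2, 230.6], 0.95), ([384.6, 203.9], 0.46)]
socket [([476.1, 249.4], 0.77)]
crusher [([387.7, 206.6], 0.87)]
exp dial [344.75843694 225.01841608] sock [473.30605118 238.33474149]
```

View pics/w1.png

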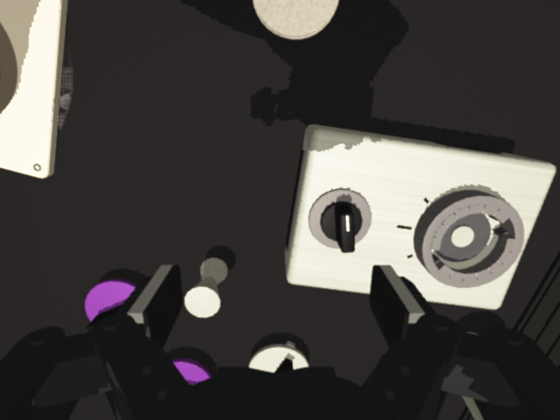

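Wrist view: dial bar at (345,228) and collar centre about (469,237), both within a few pixels of my prediction. Next: the dial.

>>> carry_out(targets=[[[0.066, 0.066, 0.0415], [-0.3, 0, 0], 1], [[0.066, 0.066, 0.0415], [-0.3, 0, 0], 1], [[0.066, 0.066, 0.0415], [-0.3, 0, 0], 1], [[0.066, 0.066, 0.0415], [-0.3, 0, 0], 1], [[0.066, 0.066, 0.0415], [-0.3, 0, 0], 1]])

```text
time_s: 2.3
ee_pos: [0.4654, -0.051, 0.1985]
tcp_rot: [-1.693, 1.569, -2.99]
wrist_force: [-0.6, 0.6, -0.1]
opening: 0.0856
```

Run:
```python
from h import *
pic('wrist','w2.png')
print([(np.round(r["xy"],1).tolist(),round(r["score"],2)) for r in nets.place_of('wrist','dial_grip')][:3],proj('wrist',[.4639,-.0429,.122]))
plan([.464,-.043,.122],.284)
```

```text
[([281.8, 202.1], 0.82), ([451.9, 222.9], 0.55)] [276.75969471 203.01130298]
at [ 0.4653 -0.0504  0.2001] a 0.274 q [-0.29  0.13 -0.21  1.23 -0.    1.01] F [ 0.6 -1.2  0.7] T [ 0.03  0.01 -0.01] open 0.0853 t 2.4
shift [0.0781, 0.0007, -0.0076] turn [-0.55, 0.08, -0.07]
```

View pics/w2.png

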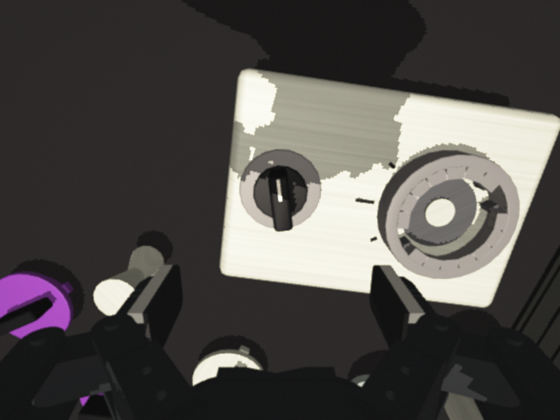

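Wrist view: the bar (centre (281,203)) is square to the jaws and a couple of mm towards +tool y. Descending.

>>> carry_out(targets=[[[0.03, 0.0025, -0.0076], [-0.5, 0, 0], 1], [[0.06, 0.0025, -0.0076], [-0.5, 0, 0], 1], [[0.078, 0.0025, -0.0076], [-0.5, 0, 0], 1], [[0.078, 0.0025, -0.0076], [-0.5, 0, 0], 1], [[0.078, 0.0025, -0.0076], [-0.5, 0, 0], -1]])

```text
time_s: 2.82
ee_pos: [0.4653, -0.0426, 0.1231]
tcp_rot: [0.73, 1.569, -0.558]
wrist_force: [-0.7, -0.4, 0.1]
opening: 0.0755
```

>>> carry_out(targets=[[[0, 0, 0], [0, 0, 0], -1], [[0, 0, 0], [0, 0, 0], -1], [[0, 0, 0], [0, 0, 0], -1], [[0, 0, 0], [0, 0, 0], -1], [[0, 0, 0], [0, 0, 0], -1]])

```text
time_s: 3.23
ee_pos: [0.4656, -0.0427, 0.1237]
tcp_rot: [0.812, 1.568, -0.476]
wrist_force: [-0.2, 1.0, -0.3]
opening: 0.0123
```

Run:
```python
from h import *
plan([.464,-.043,.122],1.70)
```

```text
at [ 0.4656 -0.0427  0.1237] a 0.283 q [-0.27  0.17 -0.36  1.03 -0.    1.02] F [-0.2  1.  -0.3] T [-0.01 -0.01  0.03] open 0.0123 t 3.23
shift [0.0017, -0.0016, -0.0002] turn [-81.21, 0.19, -0.02]
```

>>> carry_out(targets=[[[0, -0.001, 0], [-7, 0, 0], -1], [[0, -0.001, 0], [-14, 0, 0], -1], [[0, -0.001, 0], [-21, 0, 0], -1], [[0, -0.001, 0], [-28, 0, 0], -1], [[0, -0.001, 0], [-35, 0, 0], -1]])

```text
time_s: 3.65
ee_pos: [0.4647, -0.043, 0.1238]
tcp_rot: [0.205, 1.568, -0.466]
wrist_force: [-0.2, -1.1, -1.0]
opening: 0.0002
```

>>> carry_out(targets=[[[0, 0, 0], [-7, 0, 0], -1], [[0, 0, 0], [-14, 0, 0], -1], [[0, 0, 0], [-21, 0, 0], -1], [[0, 0, 0], [-28, 0, 0], -1], [[0, 0, 0], [-35, 0, 0], -1]])

```text
time_s: 4.07
ee_pos: [0.4647, -0.043, 0.1239]
tcp_rot: [-0.411, 1.568, -0.465]
wrist_force: [-0.7, -0.7, -0.2]
opening: 0.0003
```

Run:
```python
from h import *
plan([.464,-.043,.122],1.70)
```

```text
at [ 0.4647 -0.043   0.1239] a 1.517 q [-0.27  0.17 -0.36  1.03 -0.   -0.22] F [-0.7 -0.7 -0.2] T [ 0.03 -0.03  0.02] open 0.0003 t 4.07
shift [0.0019, -0.0001, -0.0007] turn [-10.51, 0.16, 0.09]
```

The fingers shut on nothing, so I look before going on.

Run:
```python
from h import *
a=pic('wrist'); b=pic('side')
print(proj('side',[.4647,-.043,.1239]))
B=cv2.resize(b[185:290,190:330],(560,420),interpolation=cv2.INTER_CUBIC)
cv2.imwrite('pics/w3.png',np.hstack([cv2.resize(a,(400,300)),cv2.resize(B,(400,300))])[:,:,::-1])
```

```text
[281.7056673  230.41716838]
```

View pics/w3.png

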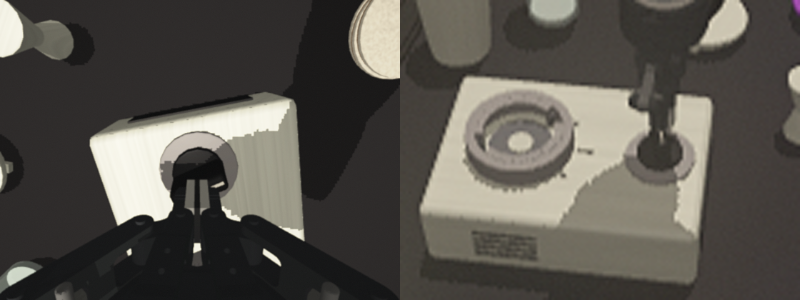

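Run:
```python
from h import *
a=pic('wrist');
print(proj('wrist',[.464,-.043,.129]), proj('wrist',[.4647,-.043,.107]))
cv2.imwrite('pics/w4.png',cv2.resize(a[165:315,190:370],(720,600),interpolation=cv2.INTER_CUBIC)[:,:,::-1])
```

```text
[275.27977562 266.99279325] [275.48085993 248.92885215]
```

View pics/w4.png

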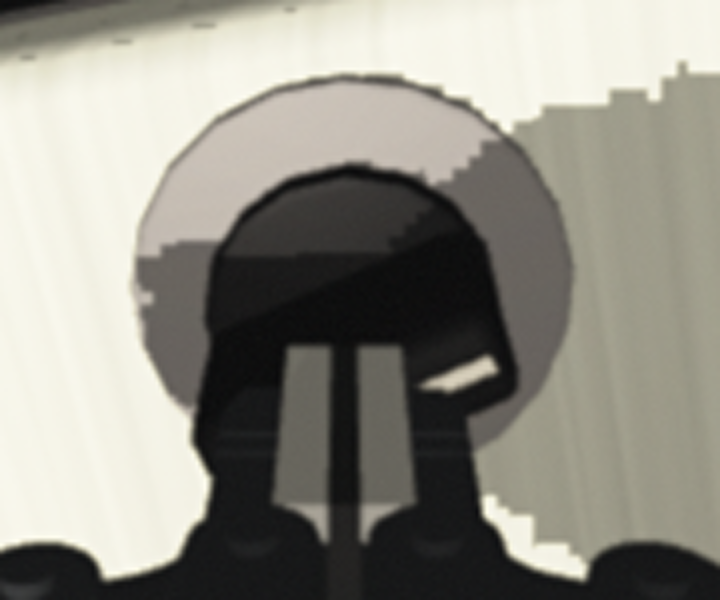

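The dial has not moved: the fingers shut without touching it. I'll overlay the modelled dial on the two wrist pictures to find the discrepancy.

Run:
```python
from h import *
print('tips',ctrl.tcp_to_tips)
p,R,o=pose(); f,cx,cy,T=K('wrist')
G=np.eye(4);G[:3,:3]=R;G[:3,3]=p; X=np.linalg.inv(G)@T
print(X.round(4))
G2=np.eye(4);G2[:3,:3]=down(.274);G2[:3,3]=[.4653,-.0504,.2001];T2=G2@X
def pr(T,q):
    c=(q-T[:3,3])@T[:3,:3]; return np.c_[cx+f*c[:,0]/c[:,2],cy+f*c[:,1]/c[:,2]]
def draw(im,T,ox,oy,s):
    def P(q,col):
        pts=((pr(T,np.array(q))-[ox,oy])*s).round().astype(np.int32); cv2.polylines(im,[pts],True,col,1)
    d=np.array([.4639,-.0429]);h=1.855;u=np.array([np.cos(h),np.sin(h)]);v=np.array([-u[1],u[0]])
    for z,col in((.129,(0,0,255)),(.099,(0,160,255))):
        P([[*(d+u*a*.021+v*b*.007),z] for a,b in((1,1),(1,-1),(-1,-1),(-1,1))],col)
    t=np.linspace(0,6.28,40)
    P([[*(d+.022*np.array([np.cos(x),np.sin(x)])),.099] for x in t],(0,255,0))
    s0=np.array([.5978,-.0254]);P([[*(s0+.052*np.array([np.cos(x),np.sin(x)])),.11] for x in t],(255,0,0))
a=cv2.imread('pics/w2.png');A=cv2.resize(a[130:290,220:533],(783,400),interpolation=cv2.INTER_CUBIC);draw(A,T2,220,130,2.5)
cv2.imwrite('pics/o2.png',A)
b=cv2.imread('pics/w4.png');draw(b,T,190,165,4)
b=cv2.resize(b,(480,400))
cv2.imwrite('pics/o4.png',np.hstack([cv2.resize(A,(783,400))[:, :320],b]))
```

```text
tips 0.017
[[ 8.000e-04 -3.014e-01  9.535e-01 -1.479e-01]
 [ 1.000e+00  8.000e-04 -6.000e-04  2.000e-04]
 [-5.000e-04  9.535e-01  3.014e-01 -7.740e-02]
 [ 0.000e+00  0.000e+00  0.000e+00  1.000e+00]]
```

View pics/o4.png

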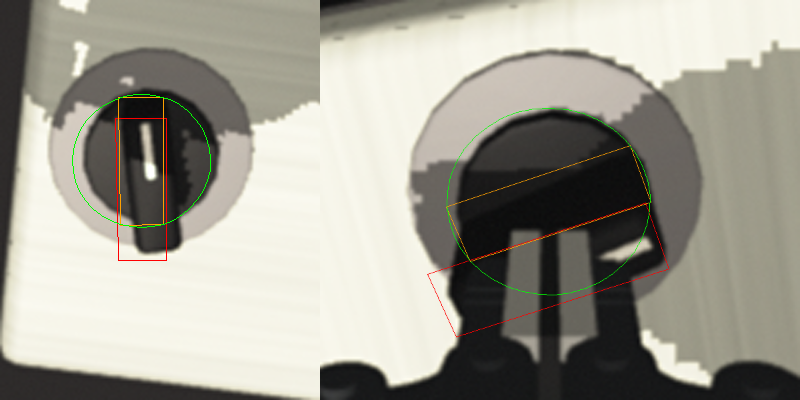

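The overlay agrees on the dial's place, but the fingertips show about 25 mm farther back than documented: both open (w2) and shut, they come out at x ≈ -0.02 / -0.009 in the tool frame. So they shut just above the bar, at z ≈ 0.13. I open, turn back and go lower, step by step.

Run:
```python
from h import *
plan([.466,-.042,.1239],.33)
```

```text
at [ 0.4647 -0.043   0.1239] a 1.507 q [-0.27  0.17 -0.36  1.03 -0.   -0.21] F [-0.1 -0.7  0.1] T [-0.02 -0.01  0.05] open -0.0001 t 4.22
shift [0.0, 0.0011, 0.0012] turn [67.45, 0.2, -0.04]
```

>>> carry_out(targets=[[[-0.02, 0, 0], [7, 0, 0], 1], [[-0.02, 0, 0], [14, 0, 0], 1], [[-0.02, 0, 0], [21, 0, 0], 1], [[-0.02, 0, 0], [28, 0, 0], 1], [[-0.02, 0, 0], [35, 0, 0], 1]])

```text
time_s: 4.63
ee_pos: [0.4647, -0.0429, 0.144]
tcp_rot: [0.243, 1.567, -0.443]
wrist_force: [0.6, -1.0, 0.6]
opening: 0.0606
```

>>> carry_out(targets=[[[0, 0, 0], [7, 0, 0], 1], [[0, 0, 0], [14, 0, 0], 1], [[0, 0, 0], [21, 0, 0], 1], [[0, 0, 0], [28, 0, 0], 1], [[0, 0, 0], [33, 0, 0], 1]])

```text
time_s: 5.05
ee_pos: [0.4647, -0.043, 0.1441]
tcp_rot: [0.828, 1.567, -0.445]
wrist_force: [-0.3, 0.1, -0.3]
opening: 0.0857
```

Run:
```python
from h import *
im=pic('wrist','w5.png'); s=pic('side','s5.png')
plan([.466,-.042,.101],.33)
for x in(-.02,.004):
  p,R,o=pose(); print(x,[proj('side',p+R@[x,y,0]).round(1) for y in(-.05,.05)],[proj('wrist',p+R@[x,y,-.011]).round(1) for y in(-.043,.043)])
S=cv2.resize(s[170:290,200:360],(533,400),interpolation=cv2.INTER_CUBIC)
cv2.imwrite('pics/v5.png',np.hstack([cv2.resize(im[100:380,150:400],(260,291)),S[:291]])[:,:,::-1] if 0 else np.hstack([cv2.resize(im[140:330,180:370],(267,267)),S[:267]])[:,:,::-1])
```

```text
at [ 0.4647 -0.043   0.1441] a 0.304 q [-0.27  0.16 -0.32  1.09 -0.    0.99] F [ 0.4 -0.1 -0.2] T [-0.02 -0.02  0.08] open 0.0855 t 5.15
shift [0.0431, 0.0014, -0.0006] turn [-1.48, 0.14, -0.15]
-0.02 [array([301.2, 219.4]), array([262.5, 220.6])] [array([177.4, 262. ]), array([374.2, 262.2])]
0.004 [array([300.7, 225.7]), array([262.7, 226.9])] [array([191.1, 239.9]), array([360.6, 240.1])]
```

View pics/v5.png

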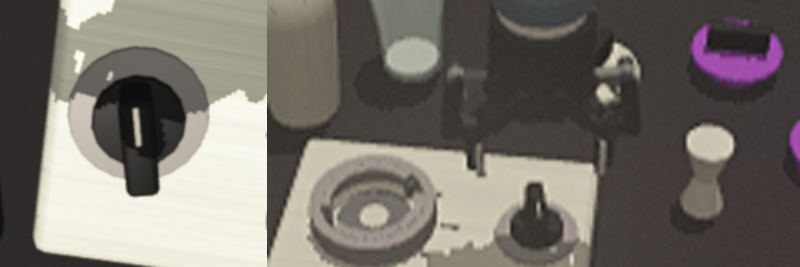

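The side view shows the open tips at about (264,222) and (300,221), which matches tips roughly 20–25 mm short of the documented place. Bar at (279.6,238) in the wrist view. Going down 43 mm and closing.

>>> carry_out(targets=[[[0.02, 0.002, -0.002], [-2, 0, 0], 1], [[0.035, 0.002, -0.002], [-2, 0, 0], 1], [[0.043, 0.002, -0.002], [-2, 0, 0], 1], [[0.043, 0.002, -0.002], [-2, 0, 0], -1], [[0.043, 0.002, -0.002], [-2, 0, 0], -1]])

```text
time_s: 5.57
ee_pos: [0.4661, -0.0405, 0.1012]
tcp_rot: [0.737, 1.568, -0.495]
wrist_force: [-0.1, -0.5, -0.1]
opening: 0.064
```

>>> carry_out(targets=[[[0, 0, 0], [0, 0, 0], -1], [[0, 0, 0], [0, 0, 0], -1], [[0, 0, 0], [0, 0, 0], -1], [[0, 0, 0], [0, 0, 0], -1], [[0, 0, 0], [0, 0, 0], -1]])

```text
time_s: 5.98
ee_pos: [0.4659, -0.0407, 0.1019]
tcp_rot: [0.63, 1.567, -0.602]
wrist_force: [-3.9, 0.3, 6.8]
opening: 0.013
```

>>> carry_out(targets=[[[0, 0, 0], [0, 0, 0], -1], [[0, 0, 0], [0, 0, 0], -1]])

```text
time_s: 6.15
ee_pos: [0.4659, -0.0407, 0.1019]
tcp_rot: [0.617, 1.567, -0.615]
wrist_force: [0.3, 0.5, -0.2]
opening: 0.0129
```

Run:
```python
from h import *
plan([.466,-.042,.101],1.70)
```

```text
at [ 0.4659 -0.0407  0.1019] a 0.339 q [-0.27  0.19 -0.4   0.98 -0.    0.97] F [ 0.3  0.5 -0.2] T [-0.05  0.07 -0.04] open 0.0129 t 6.15
shift [0.001, -0.0003, 0.0013] turn [-77.98, 0.22, 0.01]
```

Gripped (13 mm, steady). Turning anticlockwise.

>>> carry_out(targets=[[[0, 0, 0], [-6.5, 0, 0], -1], [[0, 0, 0], [-13, 0, 0], -1], [[0, 0, 0], [-19.5, 0, 0], -1], [[0, 0, 0], [-26, 0, 0], -1], [[0, 0, 0], [-32.5, 0, 0], -1]])

```text
time_s: 6.57
ee_pos: [0.4653, -0.041, 0.1019]
tcp_rot: [-0.374, 1.567, -1.033]
wrist_force: [-3.2, -2.8, 0.4]
opening: 0.0125
```

>>> carry_out(targets=[[[0, 0, 0], [-6.5, 0, 0], -1], [[0, 0, 0], [-13, 0, 0], -1], [[0, 0, 0], [-19.5, 0, 0], -1], [[0, 0, 0], [-26, 0, 0], -1], [[0, 0, 0], [-32.5, 0, 0], -1]])

```text
time_s: 6.98
ee_pos: [0.465, -0.0416, 0.1019]
tcp_rot: [-1.254, 1.566, -1.34]
wrist_force: [-3.0, -4.6, -1.4]
opening: 0.013
```

Run:
```python
from h import *
plan([.466,-.042,.101],1.70)
```

```text
at [ 0.465  -0.0416  0.1019] a 1.484 q [-0.27  0.19 -0.4   0.98 -0.   -0.18] F [-3.  -4.6 -1.4] T [-0.89  0.41  0.  ] open 0.013 t 6.98
shift [0.001, -0.0003, 0.001] turn [-12.38, 0.05, 0.25]
```

>>> carry_out(targets=[[[0, 0, 0], [-5, 0, 0], -1], [[0, 0, 0], [-9, 0, 0], -1], [[0, 0, 0], [-13, 0, 0], -1], [[0, 0, 0], [-16, 0, 0], -1], [[0, 0, 0], [-16, 0, 0], -1]])

```text
time_s: 7.4
ee_pos: [0.465, -0.0421, 0.102]
tcp_rot: [-1.591, 1.566, -1.399]
wrist_force: [-1.8, -1.1, 0.3]
opening: 0.0127
```

Run:
```python
from h import *
plan([.466,-.042,.101],1.70)
```

```text
at [ 0.465  -0.0421  0.102 ] a 1.763 q [-0.27  0.19 -0.4   0.98 -0.   -0.46] F [-1.8 -1.1  0.3] T [-0.26  0.23 -1.8 ] open 0.0127 t 7.4
shift [0.001, -0.0001, 0.001] turn [3.6, 0.0, 0.28]
```

At the stop (moment −1.8 N m). Release, rise and verify on the way to the lid.

>>> carry_out(targets=[[[0, 0, 0], [3, 0, 0], 1], [[0, 0, 0], [3, 0, 0], 1], [[0, 0, 0], [3, 0, 0], 1], [[-0.02, 0, 0], [3, 0, 0], 1], [[-0.06, 0, 0], [3, 0, 0], 1]])

```text
time_s: 7.82
ee_pos: [0.4628, -0.0411, 0.1593]
tcp_rot: [-2.877, 1.564, -2.736]
wrist_force: [0.8, -0.2, -0.0]
opening: 0.0726
```

>>> carry_out(targets=[[[-0.04, 0, 0], [0, 0, 0], 1], [[-0.08, 0, 0], [0, 0, 0], 1], [[-0.1, 0, 0], [0, 0, 0], 1], [[-0.1, 0, 0], [0, 0, 0], 1]])

```text
time_s: 8.15
ee_pos: [0.4651, -0.0411, 0.2641]
tcp_rot: [-1.442, 1.566, -1.3]
wrist_force: [0.4, -0.1, -0.4]
opening: 0.0856
```

Run:
```python
from h import *
plan([.45,-.27,.26],2.91)
im=pic('wrist','w6.png')
for n in ("dial_grip","socket"):
    print(n,[(np.round(r["xy"],1).tolist(),round(r["score"],2)) for r in nets.place_of('wrist',n)][:3])
print(proj('wrist',[.465,-.042,.122]),proj('wrist',[.5978,-.0254,.11]))
h=.13; 
for t in(1,-1): print(proj('wrist',[.465+t*.021*np.cos(h),-.042+t*.021*np.sin(h),.129]))
```

```text
at [ 0.4651 -0.0411  0.2641] a 1.713 q [-0.27  0.11 -0.07  1.39 -0.   -0.41] F [ 0.4 -0.1 -0.4] T [ 0.01  0.05 -0.04] open 0.0856 t 8.15
shift [0.0051, -0.2245, -0.0473] turn [-68.6, -0.13, 0.26]
dial_grip [([273.8, 193.0], 0.68)]
socket [([276.0, 310.4], 0.73)]
[274.09249554 195.01722537] [272.13963249 313.2703197 ]
[273.79908417 219.38779448]
[274.29308745 173.82448003]
```

View pics/w6.png

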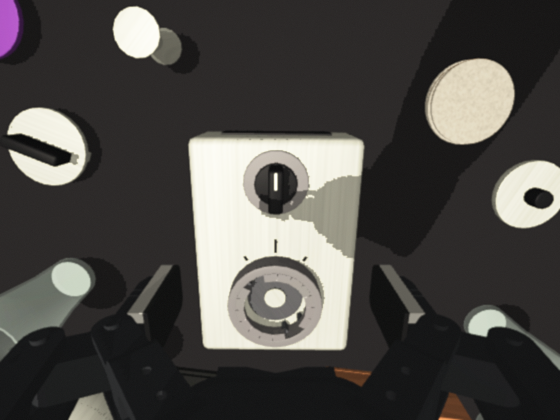

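Wrist view: the dial bar at (276,185) lies straight along the machine, so step 1 is met. The collar centre is about (275.5,301) and the lid about (48,146). On to the lid.

>>> carry_out(targets=[[[0.005, -0.05, -0.01], [-7, 0, 0], 1], [[0.005, -0.09, -0.02], [-14, 0, 0], 1], [[0.005, -0.13, -0.03], [-21, 0, 0], 1], [[0.005, -0.17, -0.03], [-28, 0, 0], 1], [[0.005, -0.21, -0.03], [-35, 0, 0], 1]])

```text
time_s: 8.72
ee_pos: [0.4595, -0.229, 0.253]
tcp_rot: [2.544, 1.562, -3.03]
wrist_force: [0.8, -0.7, 0.4]
opening: 0.0858
```

Run:
```python
from h import *
plan([.476,-.295,.24],2.93)
```

```text
at [ 0.4595 -0.229   0.253 ] a 2.281 q [-0.62  0.19  0.01  1.39 -0.01 -1.33] F [ 0.8 -0.7  0.4] T [ 0.04 -0.14 -0.01] open 0.0858 t 8.72
shift [0.0129, -0.0609, -0.0304] turn [-37.21, -0.3, -0.4]
```

>>> carry_out(targets=[[[0.013, -0.03, -0.015], [-7, 0, 0], 1], [[0.013, -0.061, -0.03], [-14, 0, 0], 1], [[0.013, -0.061, -0.03], [-21, -0.3, -0.4], 1], [[0.013, -0.061, -0.03], [-28, -0.3, -0.4], 1], [[0.013, -0.061, -0.03], [-37, -0.3, -0.4], 1]])

```text
time_s: 9.13
ee_pos: [0.4757, -0.2952, 0.2375]
tcp_rot: [1.106, 1.567, 2.435]
wrist_force: [0.4, 0.9, 0.6]
opening: 0.085
```

>>> carry_out(targets=[[[0, 0, 0], [-3, 0, 0], 1], [[0, 0, 0], [-3, 0, 0], 1]])

```text
time_s: 9.3
ee_pos: [0.4751, -0.295, 0.2353]
tcp_rot: [1.048, 1.563, 2.431]
wrist_force: [0.4, 0.3, -0.1]
opening: 0.0851
```

Run:
```python
from h import *
plan([.476,-.316,.24],2.93)
im=pic('wrist','w7.png')
print([(np.round(r["xy"],1).tolist(),round(r["score"],2)) for r in nets.place_of('wrist','lid')][:3], proj('wrist',[.4765,-.316,0]))
c=proj('wrist',[.4765,-.316,.026]); print(c)
g=cv2.cvtColor(im,cv2.COLOR_RGB2GRAY)
_,w=cv2.threshold(g,140,255,0); n,l,st,ce=cv2.connectedComponentsWithStats(w)
for i in range(1,n):
    if st[i][4]>800: print(st[i],ce[i].round(1))
i=min((i for i in range(1,n) if st[i][4]>800),key=lambda i:np.hypot(*(ce[i]-c)))
m=(l==i).astype(np.uint8); cs,_=cv2.findContours(m,0,cv2.CHAIN_APPROX_NONE)
hull=cv2.convexHull(max(cs,key=cv2.contourArea)); e=cv2.fitEllipse(hull); print('disc ell',e, ray('wrist',e[0],.026))
fill=np.zeros_like(m); cv2.fillConvexPoly(fill,hull,1)
bar=cv2.morphologyEx(fill&(1-m),cv2.MORPH_OPEN,np.ones((3,3))); nn,ll,ss,_=cv2.connectedComponentsWithStats(bar)
k=1+np.argmax(ss[1:,4]); pts=cv2.findNonZero((ll==k).astype(np.uint8)); r=cv2.minAreaRect(pts); print('bar',r,ss[k])
bx=np.array([ray('wrist',q,.056)[:2] for q in cv2.boxPoints(r)]); d=[bx[(j+1)%4]-bx[j] for j in(0,1)]; d=max(d,key=np.linalg.norm); print('bar heading',np.arctan2(d[1],d[0]),np.linalg.norm(d))
o=im[:,:,::-1].copy(); cv2.drawContours(o,[hull],-1,(0,0,255),1); cv2.drawContours(o,[cv2.boxPoints(r).astype(int)],-1,(0,255,0),1); cv2.imwrite('pics/w7o.png',o)
```

```text
at [ 0.4751 -0.295   0.2353] a 2.954 q [-0.71  0.28  0.07  1.37  0.   -2.09] F [ 0.4  0.3 -0.1] T [ 0.02 -0.04 -0.01] open 0.0851 t 9.3
shift [-0.0048, -0.0048, -0.0205] turn [1.39, 0.21, -0.38]
[([266.5, 152.5], 0.77), ([479.7, 148.0], 0.77)] [269.87079254 152.65423534]
[269.62126559 156.17851926]
[  57    0   61   65 2162] [84.1 30. ]
[112   0  37  37 839] [128.8  13.1]
[ 340   20   90   96 5160] [383.1  66.3]
[ 453  111   84   82 3423] [489.6 149.1]
[ 227  113   84   84 4836] [268.5 154. ]
[    0   166   141   196 13634] [ 59.3 242.9]
[ 394  241   43   38 1280] [415.2 259.7]
[  163   290   197    97 10078] [269.1 341.5]
disc ell ((268.4421691894531, 154.61074829101562), (83.75527954101562, 84.1822738647461), 141.30332946777344) [ 0.47743468 -0.31794215  0.026     ]
bar ((268.2529602050781, 158.95330810546875), (12.101387977600098, 60.25743103027344), 3.5763344764709473) [261 129  15  61 720]
bar heading -1.837190652829935 0.06127265308100588
```

View pics/w7o.png

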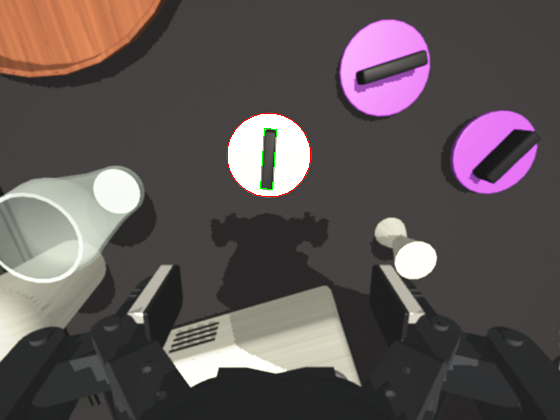

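Wrist view: the lid's disc (red outline, centre (268,155)) and bar (green, heading 1.305) are clean; purple look-alikes at (385,67) and (495,150), pint (118,190), jigger (415,259). Lid at (0.4774, −0.3179).

>>> carry_out(targets=[[[0.04, -0.0065, -0.022], [4.5, 0.2, -0.4], 1], [[0.08, -0.0065, -0.022], [4.5, 0.2, -0.4], 1], [[0.11, -0.0065, -0.022], [4.5, 0.2, -0.4], 1], [[0.13, -0.0065, -0.022], [4.5, 0.2, -0.4], 1], [[0.13, -0.0065, -0.022], [4.5, 0.2, -0.4], 1]])

```text
time_s: 9.82
ee_pos: [0.4749, -0.3154, 0.1014]
tcp_rot: [1.078, 1.564, 2.376]
wrist_force: [0.5, 0.6, -0.3]
opening: 0.0854
```

Run:
```python
from h import *
plan([.4774,-.3179,.025],2.876)
im=pic('wrist','w8.png')
c=proj('wrist',[.4774,-.3179,.026]); g=cv2.cvtColor(im,cv2.COLOR_RGB2GRAY)
_,w=cv2.threshold(g,140,255,0); n,l,st,ce=cv2.connectedComponentsWithStats(w)
i=min((i for i in range(1,n) if st[i][4]>800),key=lambda i:np.hypot(*(ce[i]-c)))
m=(l==i).astype(np.uint8); cs,_=cv2.findContours(m,0,cv2.CHAIN_APPROX_NONE)
hull=cv2.convexHull(max(cs,key=cv2.contourArea)); e=cv2.fitEllipse(hull); print('disc ell',e, ray('wrist',e[0],.026))
```

```text
at [ 0.4749 -0.3154  0.1014] a 2.869 q [-0.73  0.36 -0.16  1.06  0.   -2.03] F [ 0.5  0.6 -0.3] T [ 0.03 -0.03  0.01] open 0.0854 t 9.82
shift [0.0763, -0.0036, -0.002] turn [-0.41, 0.17, -0.32]
disc ell ((270.92523193359375, 209.73814392089844), (118.47361755371094, 125.6982650756836), 90.89129638671875) [ 0.47811613 -0.31936369  0.026     ]
```

>>> carry_out(targets=[[[0.03, -0.004, -0.003], [-0.4, 0.2, -0.3], 1], [[0.06, -0.004, -0.003], [-0.4, 0.2, -0.3], 1], [[0.076, -0.004, -0.003], [-0.4, 0.2, -0.3], 1], [[0.076, -0.004, -0.003], [-0.4, 0.2, -0.3], 1], [[0.076, -0.004, -0.003], [-0.4, 0.2, -0.3], -1]])

```text
time_s: 10.28
ee_pos: [0.4793, -0.3204, 0.0295]
tcp_rot: [-2.179, 1.567, -0.874]
wrist_force: [0.3, -0.5, 1.5]
opening: 0.0754
```

>>> carry_out(targets=[[[0, 0, 0], [0, 0, 0], -1], [[0, 0, 0], [0, 0, 0], -1], [[0, 0, 0], [0, 0, 0], -1], [[0, 0, 0], [0, 0, 0], -1], [[0, 0, 0], [0, 0, 0], -1]])

```text
time_s: 10.7
ee_pos: [0.4795, -0.3206, 0.0303]
tcp_rot: [-2.168, 1.566, -0.863]
wrist_force: [-3.7, 4.9, 37.4]
opening: 0.0129
```

>>> carry_out(targets=[[[0, 0, 0], [0, 0, 0], -1], [[0, 0, 0], [0, 0, 0], -1], [[0, 0, 0], [0, 0, 0], -1]])

```text
time_s: 10.95
ee_pos: [0.4795, -0.3206, 0.0304]
tcp_rot: [-2.171, 1.566, -0.866]
wrist_force: [-0.2, -0.0, 0.6]
opening: 0.0124
```

Run:
```python
from h import *
plan([.56,-.04,.24],2.31)
```

```text
at [ 0.4795 -0.3206  0.0304] a 2.876 q [-0.73  0.42 -0.26  0.89 -0.   -2.04] F [-0.2 -0.   0.6] T [ 0.09  0.12 -0.02] open 0.0124 t 10.95
shift [-0.2105, -0.0048, 0.2912] turn [32.41, -0.1, 0.29]
```

Gripped at 12.4 mm. Lifting.

>>> carry_out(targets=[[[-0.02, 0, 0], [0, 0, 0], -1], [[-0.05, 0, 0], [0, 0, 0], -1], [[-0.09, 0, 0], [0, 0, 0], -1], [[-0.13, 0, 0], [0, 0, 0], -1], [[-0.17, 0, 0], [0, 0, 0], -1]])

```text
time_s: 11.37
ee_pos: [0.4785, -0.3194, 0.2018]
tcp_rot: [-2.199, 1.567, -0.894]
wrist_force: [0.4, -1.3, -2.2]
opening: 0.013
```

Run:
```python
from h import *
plan([.58,-.04,.24],2.306)
```

```text
at [ 0.4785 -0.3194  0.2018] a 2.876 q [-0.73  0.31  0.03  1.29 -0.   -2.04] F [ 0.4 -1.3 -2.2] T [-0.14 -0.11 -0.  ] open 0.013 t 11.37
shift [-0.0388, -0.0247, 0.2962] turn [32.64, -0.08, 0.22]
```

>>> carry_out(targets=[[[-0.03, -0.004, 0.03], [5, 0, 0], -1], [[-0.039, -0.008, 0.065], [10, 0, 0], -1], [[-0.039, -0.012, 0.1], [15, 0, 0], -1], [[-0.039, -0.014, 0.135], [20, 0, 0.1], -1], [[-0.039, -0.016, 0.17], [24, 0, 0.2], -1]])

```text
time_s: 11.78
ee_pos: [0.5386, -0.158, 0.2404]
tcp_rot: [-2.935, 1.569, -2.054]
wrist_force: [0.6, -0.9, -2.9]
opening: 0.0125
```

Run:
```python
from h import *
plan([.58,-.04,.24],2.306)
```

```text
at [ 0.5386 -0.158   0.2404] a 2.452 q [-0.43  0.27  0.08  1.38 -0.   -1.31] F [ 0.6 -0.9 -2.9] T [ 0.01 -0.07  0.01] open 0.0125 t 11.78
shift [0.0002, 0.0432, 0.1173] turn [8.35, -0.09, 0.03]
```

```bash
cat > fit.py <<'E'
from h import *
from scipy.optimize import minimize
f,cx,cy,_=K('wrist')
X=np.array([[.0008,-.3014,.9535,-.1479],[1,.0008,-.0006,.0002],[-.0005,.9535,.3014,-.0774],[0,0,0,1]])
def Tw(p,rpy):
    G=np.eye(4);G[:3,:3]=Rn.from_euler('xyz',rpy).as_matrix();G[:3,3]=p;return G@X
def pr(T,q):
    c=(q-T[:3,3])@T[:3,:3]; return np.c_[cx+f*c[:,0]/c[:,2],cy+f*c[:,1]/c[:,2]]
t=np.linspace(0,2*np.pi,361)[:-1]
def circ(x,y,r,z): return np.c_[x+r*np.cos(t),y+r*np.sin(t),0*t+z]
def fitc(g,T,x0,y0,z,r,win,sel=None):
    """max radial gradient of intensity across the circle, mean over angles"""
    best=None
    for dx in np.arange(-win,win+.0001,.0005):
        for dy in np.arange(-win,win+.0001,.0005):
            a=pr(T,circ(x0+dx,y0+dy,r-.002,z)); b=pr(T,circ(x0+dx,y0+dy,r+.002,z))
            A=cv2.remap(g,a[:,:1].astype('f4'),a[:,1:].astype('f4'),1)[:,0];B=cv2.remap(g,b[:,:1].astype('f4'),b[:,1:].astype('f4'),1)[:,0]
            d=B-A; d=d if sel is None else d[sel]
            s=np.mean(np.clip(np.abs(d),0,60))
            if best is None or s>best[0]: best=(s,x0+dx,y0+dy)
    return best
E
cat > g.py <<'E'
from fit import *
T=Tw([.4651,-.0411,.2641],[-1.442,1.566,-1.3])
g=cv2.cvtColor(cv2.imread('pics/w6.png'),cv2.COLOR_BGR2GRAY).astype('f4')
print('collar out',fitc(g,T,.599,-.023,.11,.052,.007)); print('collar in',fitc(g,T,.599,-.023,.11,.0335,.007)); print('dialplate',fitc(g,T,.4655,-.041,.099,.022,.006))
T2=Tw([.4653,-.0504,.2001],[-1.693,1.569,-2.99]);
G=np.eye(4);G[:3,:3]=down(.274);G[:3,3]=[.4653,-.0504,.2001];T2=G@X
g2=cv2.cvtColor(cv2.imread('pics/w2.png'),cv2.COLOR_BGR2GRAY).astype('f4')
print('w2 collar out',fitc(g2,T2,.599,-.023,.11,.052,.008));print('w2 collar in',fitc(g2,T2,.599,-.023,.11,.0335,.008)); print('w2 dial',fitc(g2,T2,.4655,-.041,.099,.022,.007))
p,R,o=pose(); im=pic('wrist','w9.png'); g3=cv2.cvtColor(im,cv2.COLOR_RGB2GRAY).astype('f4'); T3=K('wrist')[3]
for zz in(-.0044,-.008,-.001):
    b=fitc(g3,T3,p[0],p[1],p[2]+zz,.046,.006); d=R.T@(np.array([b[1],b[2],p[2]+zz])-p); print('lid in hand',zz,b,'tool',d.round(4))
A=im[:,:,::-1].copy(); b=fitc(g3,T3,p[0],p[1],p[2]-.0044,.046,.006)
cv2.polylines(A,[pr(T3,circ(b[1],b[2],.046,p[2]-.0044)).astype(np.int32)],True,(0,0,255),1)
B=cv2.imread('pics/w6.png'); b=fitc(g,T,.599,-.023,.11,.052,.007)
cv2.polylines(B,[pr(T,circ(b[1],b[2],.052,.11)).astype(np.int32)],True,(0,0,255),1);cv2.polylines(B,[pr(T,circ(b[1],b[2],.0335,.11)).astype(np.int32)],True,(0,255,0),1)
cv2.imwrite('pics/chk.png',np.hstack([A[120:400,100:460],B[120:400,150:400]]))
E
python3 g.py
```

```text
collar out (np.float32(54.656773), np.float64(0.5974999999999999), np.float64(-0.024000000000000004))
collar in (np.float32(47.491524), np.float64(0.599), np.float64(-0.025000000000000005))
dialplate (np.float32(54.387634), np.float64(0.465), np.float64(-0.041999999999999996))
w2 collar out (np.float32(57.55952), np.float64(0.5995), np.float64(-0.022999999999999993))
w2 collar in (np.float32(54.297104), np.float64(0.5995), np.float64(-0.024499999999999994))
w2 dial (np.float32(54.771057), np.float64(0.465), np.float64(-0.04050000000000001))
lid in hand -0.0044 (np.float32(27.850603), np.float64(0.54064603138229), np.float64(-0.151954102982826)) tool [0.0044 0.0023 0.0059]
lid in hand -0.008 (np.float32(22.169924), np.float64(0.54214603138229), np.float64(-0.151954102982826)) tool [0.008  0.0011 0.0069]
lid in hand -0.001 (np.float32(31.416285), np.float64(0.54014603138229), np.float64(-0.151954102982826)) tool [0.001  0.0027 0.0056]
```

View pics/chk.png

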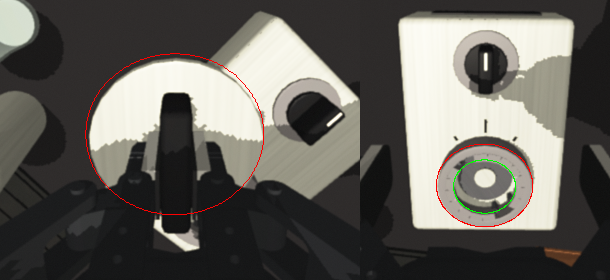

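Left: lid in hand, bar straight in the grip, disc centre about 2 mm off along the tool's z (lower part hidden). Right: the collar fit (red/green) sits well on the ring at (485,185). Refining the lid offset from its visible arc.

Run:
```python
from fit import *
g=cv2.cvtColor(cv2.imread('pics/w9.png'),cv2.COLOR_BGR2GRAY).astype('f4'); p,R,o=pose(); T=K('wrist')[3]
for zz in(-.006,-.004,-.002):
    q=pr(T,circ(p[0],p[1],.046,p[2]+zz)); sel=q[:,1]<255
    b=fitc(g,T,p[0],p[1],p[2]+zz,.046,.010,sel); print(zz,b[0],(R.T@(np.array([b[1],b[2],p[2]+zz])-p)).round(4))
plan([.5978,-.0252,.17],2.301)
```

```text
-0.006 56.512245 [ 0.006  -0.0016  0.0059]
-0.004 55.9632 [0.004  0.0008 0.0026]
-0.002 55.333145 [0.002  0.0005 0.0022]
at [ 0.5398 -0.1526  0.2403] a 2.45 q [-0.43  0.27  0.08  1.38  0.   -1.3 ] F [-0.6  4.7 -2.5] T [ 0.31  0.07 -0.02] open 0.0126 t 11.83
shift [0.0705, 0.0365, 0.135] turn [8.52, 0.06, -0.08]
```

>>> carry_out(targets=[[[0, 0.01, 0.03], [3, 0, 0], -1], [[0.01, 0.02, 0.06], [6, 0, 0], -1], [[0.02, 0.03, 0.095], [8.5, 0, 0], -1], [[0.045, 0.036, 0.125], [8.5, 0, 0], -1], [[0.0705, 0.036, 0.135], [8.5, 0, 0], -1]])

```text
time_s: 12.25
ee_pos: [0.5996, -0.0218, 0.1696]
tcp_rot: [0.251, 1.568, 0.984]
wrist_force: [0.0, -1.0, -2.7]
opening: 0.0126
```

>>> carry_out(targets=[[[0, 0, 0], [0, 0, 0], -1], [[0, 0, 0], [0, 0, 0], -1]])

```text
time_s: 12.42
ee_pos: [0.5989, -0.021, 0.1684]
tcp_rot: [1.382, 1.567, 2.118]
wrist_force: [-0.1, 0.9, -1.2]
opening: 0.0123
```

Run:
```python
from h import *
plan([.5975,-.0254,.145],2.301)
im=pic('wrist','w10.png')
```

```text
at [ 0.5989 -0.021   0.1684] a 2.306 q [-0.18  0.36  0.03  1.24  0.   -0.91] F [-0.1  0.9 -1.2] T [-0.02  0.03  0.01] open 0.0123 t 12.42
shift [0.0234, -0.0025, -0.004] turn [0.29, 0.04, -0.21]
```

>>> carry_out(targets=[[[0.012, -0.0025, -0.004], [0.3, 0, -0.2], -1], [[0.0234, -0.0025, -0.004], [0.3, 0, -0.2], -1], [[0.0234, -0.0025, -0.004], [0.3, 0, -0.2], -1], [[0.0234, -0.0025, -0.004], [0.3, 0, -0.2], -1]])

```text
time_s: 12.8
ee_pos: [0.5981, -0.0277, 0.148]
tcp_rot: [-0.824, 1.567, -0.097]
wrist_force: [-0.3, -0.1, -2.7]
opening: 0.0125
```

Run:
```python
from h import *
plan([.5975,-.0254,.123],2.301)
```

```text
at [ 0.5981 -0.0277  0.148 ] a 2.298 q [-0.19  0.37 -0.02  1.18  0.   -0.91] F [-0.3 -0.1 -2.7] T [-0.02 -0.    0.02] open 0.0125 t 12.8
shift [0.025, 0.0021, 0.001] turn [-0.17, 0.16, 0.17]
```

>>> carry_out(targets=[[[0, 0.0021, 0.001], [0, 0, 0], -1], [[0.005, 0.0021, 0.001], [0, 0, 0], -1], [[0.01, 0.0021, 0.001], [0, 0, 0], -1], [[0.012, 0.0021, 0.001], [0, 0, 0], -1]])

```text
time_s: 13.13
ee_pos: [0.5973, -0.0255, 0.1355]
tcp_rot: [-0.837, 1.567, -0.11]
wrist_force: [-0.1, 0.9, -2.5]
opening: 0.0131
```

Run:
```python
from h import *
plan([.5975,-.0254,.123],2.301)
```

```text
at [ 0.5973 -0.0255  0.1355] a 2.298 q [-0.18  0.37 -0.04  1.15  0.   -0.91] F [-0.1  0.9 -2.5] T [-0.01  0.02 -0.05] open 0.0131 t 13.13
shift [0.0125, -0.0001, 0.0002] turn [-0.17, 0.15, 0.16]
```

Bottom is 5 mm inside the collar with no contact force. Continue.

>>> carry_out(targets=[[[0.004, 0, 0], [0, 0, 0], -1], [[0.007, 0, 0], [0, 0, 0], -1], [[0.01, 0, 0], [0, 0, 0], -1], [[0.0115, 0, 0], [0, 0, 0], -1]])

```text
time_s: 13.47
ee_pos: [0.5972, -0.0254, 0.1234]
tcp_rot: [-0.804, 1.568, -0.076]
wrist_force: [0.8, 0.7, -3.3]
opening: 0.0126
```

Run:
```python
from h import *
plan([.5975,-.0254,.1205],2.301)
```

```text
at [ 0.5972 -0.0254  0.1234] a 2.298 q [-0.18  0.38 -0.06  1.13  0.   -0.91] F [ 0.8  0.7 -3.3] T [-0.01 -0.01 -0.03] open 0.0126 t 13.47
shift [0.0029, -0.0003, 0.0002] turn [-0.16, 0.12, 0.13]
```

>>> carry_out(targets=[[[0.001, 0, 0], [0, 0, 0], -1], [[0.002, 0, 0], [0, 0, 0], -1], [[0.0025, 0, 0], [0, 0, 0], -1]])

```text
time_s: 13.72
ee_pos: [0.5972, -0.0253, 0.1223]
tcp_rot: [-0.855, 1.566, -0.127]
wrist_force: [-5.8, 1.2, 13.7]
opening: 0.0127
```

Run:
```python
from h import *
plan([.5975,-.0254,.1205],1.70)
```

```text
at [ 0.5972 -0.0253  0.1223] a 2.298 q [-0.18  0.38 -0.06  1.12  0.   -0.91] F [-5.8  1.2 13.7] T [ 0.16  1.37 -0.03] open 0.0127 t 13.72
shift [0.0018, -0.0002, 0.0001] turn [34.29, 0.22, 0.14]
```

Seated exactly where predicted (contact at TCP z 0.1223). Twisting clockwise.

>>> carry_out(targets=[[[0.0005, 0.0001, 0], [4, 0, 0], -1], [[0.0005, 0.0003, 0], [9, 0, 0], -1], [[0.0005, 0.0005, 0], [14, 0, 0], -1], [[0.0005, 0.0007, 0.0001], [19, 0, 0], -1], [[0.0005, 0.0008, 0.0001], [22, 0, 0], -1]])

```text
time_s: 14.13
ee_pos: [0.5973, -0.0249, 0.1226]
tcp_rot: [-0.542, 1.565, -0.203]
wrist_force: [-0.1, -0.5, 1.9]
opening: 0.013
```

Run:
```python
from h import *
plan([.5975,-.0254,.1205],1.70)
```

```text
at [ 0.5973 -0.0249  0.1226] a 1.91 q [-0.18  0.38 -0.06  1.12 -0.   -0.52] F [-0.1 -0.5  1.9] T [-0.18  0.07  0.13] open 0.013 t 14.13
shift [0.0021, -0.0006, -0.0] turn [12.02, 0.31, 0.15]
```

>>> carry_out(targets=[[[0.0003, 0.0001, 0], [4, 0, 0], -1], [[0.0003, 0.0002, 0.0001], [8, 0, 0], -1], [[0.0003, 0.0003, 0.0002], [11, 0, 0], -1], [[0.0003, 0.0003, 0.0002], [12, 0, 0], -1], [[0.0003, 0.0003, 0.0002], [12, 0, 0], -1]])

```text
time_s: 14.55
ee_pos: [0.5973, -0.0243, 0.1225]
tcp_rot: [-0.289, 1.565, -0.159]
wrist_force: [-2.6, 1.0, 3.3]
opening: 0.0128
```

Run:
```python
from h import *
plan([.5975,-.0254,.1205],1.70)
a=pic('wrist','w11.png'); g=cv2.cvtColor(a,cv2.COLOR_RGB2GRAY)
r=[]
# bar edges (dark on the bright disc) per row in front of the fingers
for y in range(215,245,3):
    row=g[y,235:320].astype(int); d=np.where(row<70)[0]; r.append((y,235+d.min(),235+d.max()) if len(d) else (y,))
print(r)
for n in('dial_grip','lid'): print(n,[(np.round(q["xy"],1).tolist(),round(q["score"],2)) for q in nets.place_of('wrist',n)][:3])
# dial bar ends and deck edges expected
print(proj('wrist',[.465,-.0413,.122]))
b=a[:,:,::-1]; cv2.imwrite('pics/w11c.png',b)
plan([.5975,-.0254,.1205],1.70)
```

```text
at [ 0.5973 -0.0243  0.1225] a 1.701 q [-0.18  0.38 -0.06  1.12  0.   -0.31] F [-2.6  1.   3.3] T [0.3  0.58 0.03] open 0.0128 t 14.55
shift [0.002, -0.0011, 0.0] turn [0.05, 0.33, 0.1]
[(215, np.int64(264), np.int64(288)), (218, np.int64(263), np.int64(289)), (221, np.int64(262), np.int64(289)), (224, np.int64(262), np.int64(290)), (227, np.int64(262), np.int64(290)), (230, np.int64(261), np.int64(290)), (233, np.int64(261), np.int64(291)), (236, np.int64(260), np.int64(291)), (239, np.int64(260), np.int64(291)), (242, np.int64(260), np.int64(291))]
dial_grip []
lid [([277.9, 244.4], 0.71)]
[276.6108744  -51.39326859]
at [ 0.5973 -0.0243  0.1225] a 1.702 q [-0.18  0.38 -0.06  1.12  0.   -0.31] F [-2.9  1.6  3.7] T [0.47 0.75 0.04] open 0.0125 t 14.7
shift [0.002, -0.0011, 0.0] turn [0.11, 0.33, 0.1]
```

>>> carry_out(targets=[[[0.0005, 0, 0], [0.5, 0, 0], -1], [[0.0005, 0, 0], [0.5, 0, 0], -1], [[0.0005, 0, 0], [0.5, 0, 0], -1]])

```text
time_s: 14.95
ee_pos: [0.5974, -0.0243, 0.1225]
tcp_rot: [-0.296, 1.564, -0.173]
wrist_force: [-2.6, 1.5, 5.9]
opening: 0.0124
```

Run:
```python
from h import *
T=[];F=[]
for i in range(8):
    cams.get_image('wrist'); o=ctrl.observe(); T.append(o['wrist_torque']);F.append(o['wrist_force'])
print(np.mean(T,0),np.std(T,0),np.mean(F,0)); plan([.5975,-.0254,.1205],1.70)
s=cams.get_image('side'); print([(np.round(q["xy"],1).tolist(),round(q["score"],2)) for q in nets.place_of('side','lid')][:5],proj('side',[.5988,-.0239,.092]))
```

```text
[0.23501668 0.75953631 0.14850226] [0.01295024 0.03031081 0.03846081] [-2.42823307  1.5362594   5.3564004 ]
at [ 0.5975 -0.0243  0.1225] a 1.694 q [-0.18  0.38 -0.07  1.12  0.   -0.3 ] F [-2.7  1.7  5.1] T [0.23 0.78 0.14] open 0.013 t 15.35
shift [0.002, -0.0011, -0.0001] turn [-0.36, 0.38, 0.11]
[([341.8, 191.0], 0.87), ([367.9, 218.2], 0.79), ([231.8, 236.0], 0.77), ([345.4, 160.8], 0.74)] [232.52132159 233.9028063 ]
```

Moment about the vertical is 0.15 ± 0.04 N m, consistent with the half-way spring. The pose is steady and the side network puts the lid at (232,236) against (232.5,234) expected. Handing in.

```bash
python3 -c "
from bench import ctrl
print(ctrl.hand_in()); o=ctrl.observe(); print(o['time_s'],o['ee_pos'],o['opening'],o['wrist_torque'])"
```

```text
the job is handed in; nothing more can be done
None
the job is handed in; nothing more can be done
```

I turned the dial anticlockwise to its end stop. Then I fitted the steel lid into the collar, twisted it clockwise half way, and handed in at about 15.4 s while still gripping and holding it.

**Last checks before hand-in**
- **Dial:** the stop moment was about −1.8 N m. In a wrist picture taken afterwards, the dial bar lay along the machine. I did not see the dial again after that: it was out of view at the end.
- **Lid seated:** its origin is at about z = 0.092 m, as specified. Its centre is within about 1 mm of the collar centre by calculation.
- **Bar direction:** 0.12–0.13 rad against the crusher's estimated 0.13 rad.
- **Spring and grip:** the moment held about the vertical was 0.15 ± 0.04 N m, against 0.12 N m expected half way (one earlier single reading was only 0.04). The grip was steady at 12.5–13 mm on the bar. I could not read the ring angle directly.
- **Other things on the bar:** there were no signs of contact with them, but I did not measure their final positions.

**What went wrong or disagreed**
- **First dial grasp:** the fingers closed on nothing. In the pictures the fingertips appeared about 20–25 mm farther back than the documented 17 mm. I went lower and the second grasp held.
- **Lid position in the grip:** the picture fits put its offset anywhere from about 2 to 6 mm, because the lid's disc was partly hidden. I used 2 mm, and the insertion met no resistance until the lid seated.

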